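# Fill the vial carrier and lift it level

## Task

Stand the two loose black-capped vials upright in the two empty end wells of the blue carrier on the worktop and let go of them, so that its row of four is complete. Then lift the carrier by its handle about ten centimetres clear of the worktop and finish while still holding it there, steady and level, with all four vials standing in their wells. Knock no vial over, and leave the orange-capped vial, the covered dish and the beaker where they are.

Things in the scene. Friction and masses are not known exactly. Their poses are not given: they have to be found in the camera images.
- carrier: loose blue plastic block, 64 mm (x) by 236 mm (y) by 17 mm high, about 0.35 kg (varies), with a handle across its middle and a row of four round wells along its y axis, at y = -86, -34, +34 and +86 mm: 33 mm diameter, 12 mm deep, rims bevelled 2 mm. Vials in the wells reach 53 mm above its underside. Origin at the centre of its underside, z up
- handle (a point): middle of the handle's grey bar, 90 mm above the carrier's underside, over its centre. The bar is 62 mm long (carrier's x), 12 mm thick (carrier's y) and 22 mm tall (79 to 101 mm above the underside), on two steel posts 8 mm in diameter at x = +-24 mm; grip it from above across its 12 mm thickness, fingers closing along the carrier's y
- well_0 (a point): centre of the floor of a well of the carrier, 5 mm above the carrier's underside and 12 mm below the top of its block. End well at y = -86 mm, empty at the start
- well_1 (a point): centre of the floor of a well of the carrier, 5 mm above the carrier's underside and 12 mm below the top of its block. Inner well at y = -34 mm, holds a green-capped vial
- well_2 (a point): centre of the floor of a well of the carrier, 5 mm above the carrier's underside and 12 mm below the top of its block. Inner well at y = +34 mm, holds a green-capped vial
- well_3 (a point): centre of the floor of a well of the carrier, 5 mm above the carrier's underside and 12 mm below the top of its block. End well at y = +86 mm, empty at the start
- black_vial_a: clear glass vial with a black screw cap, standing upright: 25 mm diameter, 48 mm tall, the cap (21 mm diameter) being the top 9 mm, the body straight-sided up to about 33 mm; about 22 g; origin at the centre of its underside, z up. Loose on the worktop; goes into either end well
- black_vial_b: clear glass vial with a black screw cap, standing upright: 25 mm diameter, 48 mm tall, the cap (21 mm diameter) being the top 9 mm, the body straight-sided up to about 33 mm; about 22 g; origin at the centre of its underside, z up. Loose on the worktop; goes into the other end well
- green_vial_a: clear glass vial with a green screw cap, standing upright: 25 mm diameter, 48 mm tall, the cap (21 mm diameter) being the top 9 mm, the body straight-sided up to about 33 mm; about 22 g; origin at the centre of its underside, z up. Already in the carrier's well_1; stays there
- green_vial_b: clear glass vial with a green screw cap, standing upright: 25 mm diameter, 48 mm tall, the cap (21 mm diameter) being the top 9 mm, the body straight-sided up to about 33 mm; about 22 g; origin at the centre of its underside, z up. Already in the carrier's well_2; stays there
- orange_vial: smaller vial with an orange cap, 19 mm diameter, 40 mm tall, on the worktop beside the black-capped ones; not part of the job; origin at the centre of its underside
- petri_dish: small round covered dish, 59 mm diameter, 16 mm high, bystander at the back left; origin at the centre of its underside
- beaker: clear beaker, 58 mm diameter, 70 mm tall, bystander at the back right; origin at the centre of its underside
There are look-alikes about, which are no part of the job. What is shaped like the black_vial_a but purple is not meant.

How it is judged:
By the outcome, as a careful person would: the job done as asked, in the order asked, and still so for the second after the job is handed in, while the arm keeps its last pose, push and grip.
It also fails if it takes over 56 s, if anything falls off the work surface, if the arm or the gripper's body presses on something with over 40 N, if the wrist force passes 120 N, or if a joint passes its speed limit or range.

## Robot

A 6-joint arm with a two-finger parallel gripper is mounted at the origin on a cart in front of the work surface, level with it; the furniture and walls round the work are solid. World frame = base frame: x ahead of the robot, y to its left, z up, the work surface at z = 0. Lengths are in m, angles in rad, forces in N, time in s.
With the tool pointing down it reaches from about 0.3 to 0.875 m from the base axis. Payload 6.4 kg.
Tool frame: the origin (TCP) lies where the fingers leave the gripper's body, on its centre line; the fingertips stand 73 mm ahead of it and the grasp point (between the pads) lies 54 mm ahead of it (ctrl.pinch_z is the distance from the TCP to the grasp point, in m); z points along the fingers, y is the direction in which the jaws open and shut (so a half turn about z gives the same grasp; the last joint's range is limited). The gripper opens to 85 mm and grips with 20 to 120 N. Pads are 22 mm wide; open, the fingers measure 114 mm over their backs; the gripper's body (76 mm by 85 mm) begins 54 mm behind the grasp point. The pads swing forward as they close: fully open they stand 13 mm farther back than shut.
Start: joints at [0.965, 0.181, 1.607, -0, 1.354, -0.206], TCP at [0.224, 0.53, 0.304] pointing down, gripper open.
Joint ranges: [-2.99, 2.99], [-0.89, 2.07], [0.3, 2.58], [-1.14, 4.28], [0, 2.63], [-3.12, 3.12]. Speed limits (rad/s): [2.57, 2.57, 3.01, 3.14, 3.14, 3.14].

## Interface

Orientations are given as a unit quaternion [w, x, y, z].
In Python, from bench import ctrl, camera, camera_model gives the robot as it stands.
- The arm moves only by the tool arm_command, never from a script. Its argument "series" is a list of rows, each a list of 7 numbers: the shift along the tool's x, y, z in m, then the turn, a rotation vector about the tool's x, y, z in degrees, then the finger opening in m, from 0 to 0.0854. In form: [[tx, ty, tz, rx, ry, rz, gripper], ...]. A call has exactly 5 rows; each row is the pose to reach, as a shift and turn from the pose commanded when the call began, along the tool's axes at that moment; what a row does not reach only later rows make up. A row lasts 1/10 s, in which the tool goes at most 50 mm and 8.59 degrees, less where a joint would pass 70% of its speed; a pose out of reach is approached as far as the arm can. A call with a gripper value outside its range is refused whole. The fingers move at their own pace and stop on an object; the grip force is fixed at half the most. Time passes only in rows, so rows that repeat a pose let the fingers close, or fill a call up. It gives the time, the measured TCP pose, the force and the opening at its end, in the units of the state.
- ctrl.get_obs(): the state, without advancing time (a new reading comes with each control period).
- camera(name): name is "side" or "top"; returns (picture, depth): 400x640x3 uint8, red, green, blue; 400x640 float32, m along the optical axis (not along the pixel's ray), 0 where there is no reading.
- camera_model(name): a dict with "K" (3x3 intrinsics, pixels), "position" and "attitude" of the camera in the world. Camera axes: x right, y down, z forward; pixel columns grow to the right and rows downward; lengths in m; the calibration is good to about 2 mm. A picture is of the moment at which its call begins. camera_model takes no time and is no camera call.
- ctrl.hand_in(): hands the job in, once; it reports no verdict.
The state is a dict: "time_s": time; "q": joint angles; "dq": joint speeds; "joint_efforts": joint torques, N m; "eef_pos": TCP position; "eef_rot": TCP orientation; "wrist_force": force on the tool from outside, world axes, zero at the start; "torque": the same for the moment, N m; "opening": opening from 0.0 (shut) to 1.0 (fully open).
Only numpy, scipy, OpenCV 4.12 (cv2) and the standard library are available. Lean on these libraries where they do the work, as an engineer would, in place of code of your own. Each camera call takes 0.05 s, during which the arm holds its last target. There are 200 camera calls.

## Working session

There is one attempt and no reset: what is moved stays moved. The work goes in short steps, Python scripts to look and compute and a tool call to move; the robot and the scene stay as the last step left them, time stands still between calls to the robot, and variables do not carry over. Pictures are saved under pics/ and viewed, about 8 in all and at most 12, crops included, and the job is handed in when it is done.

Besides the shell and the picture viewer there is one more tool, called after "Call:" as name(argument=value, ...) on one line, values as JSON. arm_command: Moves the arm, as the interface text tells. Its arguments: {"type":"object","properties":{"series":{"type":"array","items":{"type":"array","items":{"type":"number"}}}},"required":["series"]}

```bash
mkdir -p pics; ls
python3 - <<'E'
from bench import ctrl,camera,camera_model
import cv2,numpy as np
for n in("top","side"):
    p,d=camera(n); np.savez(f"{n}0.npz",p=p,d=d); cv2.imwrite(f"pics/{n}0.png",p[:,:,::-1]); m=camera_model(n); print(n,m)
print(ctrl.get_obs(),ctrl.pinch_z)
E
```

```text
pics
top {'K': array([[401.77173869,   0.        , 318.50705362],
       [  0.        , 401.77173869, 198.79101138],
       [  0.        ,   0.        ,   1.        ]]), 'position': array([ 0.48155862, -0.00431747,  1.16844598]), 'attitude': array([ 0.0268348 , -0.6997719 ,  0.7135651 , -0.02059188])}
side {'K': array([[377.63835296,   0.        , 312.42727222],
       [  0.        , 377.63835296, 198.68292378],
       [  0.        ,   0.        ,   1.        ]]), 'position': array([0.32541475, 0.88561808, 0.43933549]), 'attitude': array([ 0.06590245, -0.09676522,  0.8211717 , -0.55854311])}
{'time_s': 0.1, 'q': array([ 9.64704225e-01,  1.81457709e-01,  1.60790522e+00, -9.42521559e-06,
        1.35380456e+00, -2.06285687e-01]), 'dq': array([ 0.00077001, -0.00019458, -0.00235124, -0.00053369, -0.00026556,
        0.00096139]), 'joint_efforts': array([ 1.58758048e-03, -4.45875299e+01, -3.52242064e+01, -3.92236398e-04,
        3.99120647e-03, -1.61297834e-05]), 'eef_pos': array([0.2235679 , 0.52934   , 0.30308059]), 'eef_rot': array([-3.06890262e-04,  1.98573407e-01,  9.80085701e-01, -7.25165249e-04]), 'wrist_force': array([-0.48228591,  0.13824336,  0.78759747]), 'torque': array([0.03963729, 0.03605868, 0.03293573]), 'opening': 1.0012733828098734} 0.0539
```

View pics/top0.png

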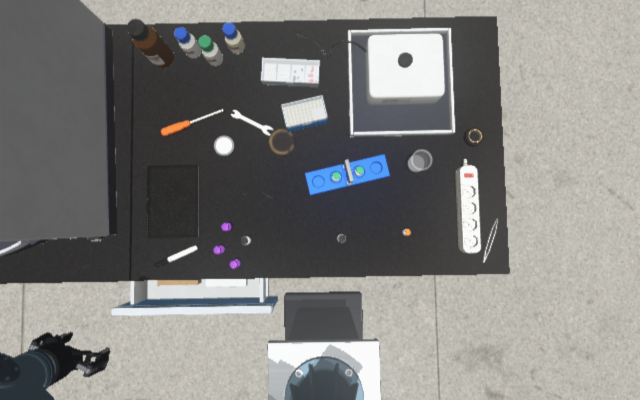

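View pics/side0.png

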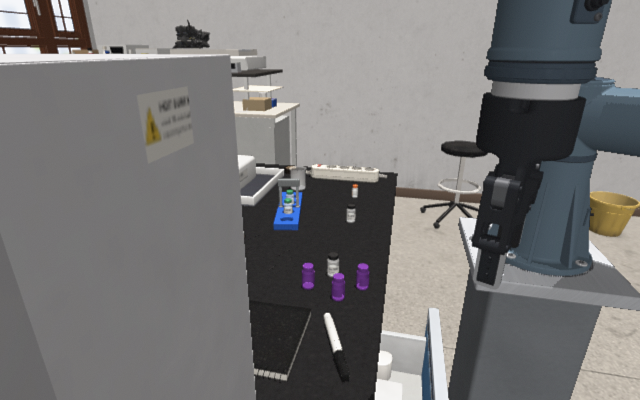

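Top view: blue carrier at (347,174) with its handle across the middle, the black-capped candidates at (246,240) and (341,238), purple ones at (226,227), (219,250) and (235,264), and the orange one at (407,232). The brown/black round object at (474,136) looks different. I'll confirm the candidates in an enlarged crop and measure.

```bash
cat > h.py <<'E'
import numpy as np,cv2
from bench import ctrl,camera,camera_model
from scipy.spatial.transform import Rotation as R
def rot(q): return R.from_quat([q[1],q[2],q[3],q[0]]).as_matrix()
def ray(n,uv,z):
    m=camera_model(n); uv=np.atleast_2d(uv).astype(float)
    d=np.c_[uv,np.ones(len(uv))]@np.linalg.inv(m["K"]).T@rot(m["attitude"]).T
    c=m["position"]; return c+d*((z-c[2])/d[:,2])[:,None]
def proj(n,P):
    m=camera_model(n); p=(np.atleast_2d(P)-m["position"])@rot(m["attitude"])@m["K"].T
    return p[:,:2]/p[:,2:]
def cloud(n,d):
    m=camera_model(n); v,u=np.indices(d.shape)
    r=np.stack([u,v,np.ones_like(u)],-1)@np.linalg.inv(m["K"]).T
    return m["position"]+(r*d[...,None])@rot(m["attitude"]).T
E
python3 - <<'E'
from h import *
f=np.load("top0.npz");p,d=f["p"],f["d"]
P=cloud("top",d);Z=P[...,2]
print("table z",np.median(Z[200:230,280:300]))
for nm,(u,v) in dict(pur1=(226,227),pur2=(219,250),pur3=(235,264),A=(246,240),B=(341,238),orange=(407,232),beaker=(420,160),dish=(224,146)).items():
    w=np.zeros(Z.shape,bool);w[v-12:v+13,u-12:u+13]=1
    m=(Z>0.012)&(d>0)&w; lab,l=cv2.connectedComponents(m.astype(np.uint8)); k=l==l[v,u]
    top=k&(Z>np.percentile(Z[k],90)-.006)
    c=np.argwhere(top)[:,::-1].mean(0); h=np.median(Z[top]); print(nm,k.sum(),top.sum(),c.round(1),"h",h.round(3),ray("top",c,h)[0].round(4), P[top][:,:2].min(0).round(3),P[top][:,:2].max(0).round(3))
hsv=cv2.cvtColor(p,cv2.COLOR_RGB2HSV)
b=cv2.inRange(hsv,(100,120,80),(125,255,255)); b[:,:280]=0;b[:140]=0
c=max(cv2.findContours(b,0,2)[0],key=cv2.contourArea)
q=ray("top",c[:,0,:]+0.0,0.017)[:,:2].astype(np.float32); rr=cv2.minAreaRect(q);print(rr,cv2.boxPoints(rr).round(3).tolist())
m=(Z>0.075)&(Z<.12);m[:, :330]=0;m[:,365:]=0;m[:150]=0;m[195:]=0
print("bar",m.sum(),cv2.minAreaRect(P[m][:,:2].astype(np.float32)),Z[m].max(),Z[m].mean())
a=cv2.resize(p[205:275,205:275,::-1],(390,390),interpolation=2);b2=cv2.resize(p[145:245,300:430,::-1],(507,390),interpolation=2)
s=np.load("side0.npz")["p"][170:310,260:400,::-1]
cv2.imwrite("pics/crop1.png",np.vstack([np.hstack([a[:,:],b2[:,:400]])[:290*1+100], np.hstack([cv2.resize(s,(200,200)),np.zeros((200,590,3),np.uint8)])]))
E
```

```text
table z -0.0006509240611666245
pur1 80 44 [224.7 226.2] h 0.048 [0.4856 0.268  0.0479] [0.478 0.258] [0.495 0.279]
pur2 81 46 [216.8 249.4] h 0.048 [0.4215 0.2903 0.0478] [0.412 0.281] [0.431 0.301]
pur3 76 44 [232.9 263.8] h 0.048 [0.3812 0.2454 0.0484] [0.373 0.237] [0.391 0.254]
A 72 40 [243.8 240. ] h 0.049 [0.4462 0.2148 0.0487] [0.438 0.205] [0.455 0.225]
B 62 44 [341.3 237.8] h 0.048 [ 0.4471 -0.0564  0.0479] [ 0.438 -0.067] [ 0.455 -0.047]
orange 41 25 [407.4 231.6] h 0.039 [ 0.4607 -0.2419  0.0393] [ 0.454 -0.249] [ 0.468 -0.235]
beaker 255723 25957 [ 55.3 164.7] h 0.342 [0.6193 0.5502 0.3421] [ 0.066 -0.033] [1.074 0.612]
dish 298 282 [223.5 145. ] h 0.016 [0.7214 0.2783 0.0156] [0.694 0.25 ] [0.75  0.307]
((0.61570805311203, -0.019489280879497528), (0.06928316503763199, 0.11936270445585251), 12.416831016540527) [[0.5690000057220459, 0.03099999949336052], [0.5950000286102295, -0.08500000089406967], [0.6620000004768372, -0.07000000029802322], [0.6370000243186951, 0.04600000008940697]]
bar 116 ((0.6291831135749817, -0.07801994681358337), (0.06087368726730347, 0.011980501934885979), 12.340725898742676) 0.10549921986593502 0.09948517713587413
```

View pics/crop1.png

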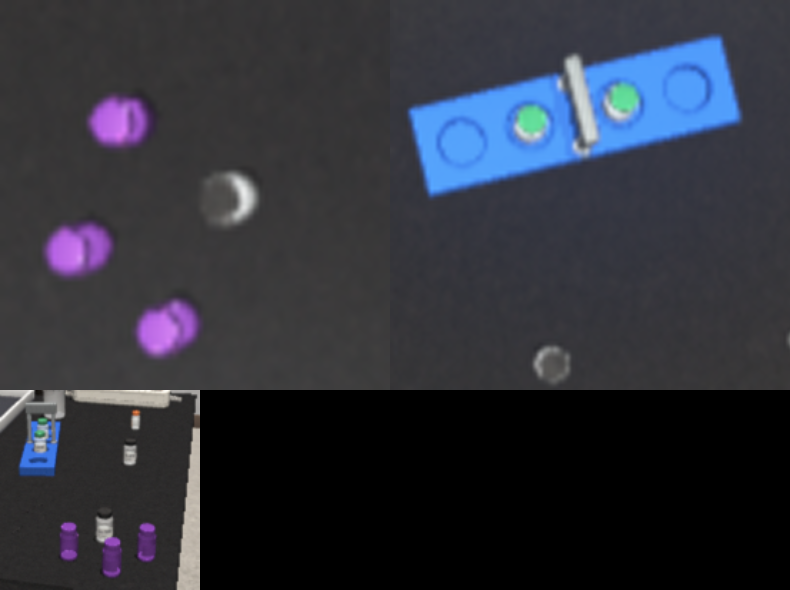

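A (246,240) and B (341,238) have clear bodies with dark caps, 48 mm tall, so they are the black vials. The purple, orange and green ones are excluded. Next I refine the carrier and work out the first move.

```bash
cat >> h.py <<'E'
def head(a):
    a=np.radians(a); y=np.array([np.cos(a),np.sin(a),0]); z=np.array([0,0,-1.]); return np.c_[np.cross(y,z),y,z]
def plan(pinch,a):
    "shift in tool axes (mm) and turn (deg) from present pose to grasp point `pinch`, jaw heading a"
    o=ctrl.get_obs(); M=rot(o["eef_rot"]); T=head(a)
    t=np.array(pinch)-ctrl.pinch_z*T[:,2]
    print("shift mm",(M.T@(t-o["eef_pos"])*1e3).round(1),"turn",np.degrees(R.from_matrix(M.T@T).as_rotvec()).round(2),"tcp",o["eef_pos"].round(4),"t",o["time_s"])
E
python3 - <<'E'
from h import *
p=np.load("top0.npz")["p"];hsv=cv2.cvtColor(p,cv2.COLOR_RGB2HSV)
b=cv2.inRange(hsv,(100,120,80),(125,255,255)); b[:,:300]=0;b[:150]=0;b[200:]=0;b[:,395:]=0
v,u=np.nonzero(b);q=ray("top",np.c_[u,v],.017)[:,:2].astype(np.float32);print(cv2.minAreaRect(q))
g=cv2.inRange(hsv,(50,90,70),(85,255,255)); g[:,:300]=0;g[:150]=0;g[200:]=0;g[:,395:]=0
n,l,s,c=cv2.connectedComponentsWithStats(g);G=[c[i] for i in range(1,n) if s[i,4]>15];print(ray("top",np.array(G),.053).round(4))
plan([.446,.215,.18],12.4)
E
```

```text
((0.6286571621894836, -0.07832713425159454), (0.06942932307720184, 0.23981012403964996), 12.347494125366211)
[[ 0.6361 -0.1117  0.053 ]
 [ 0.622  -0.0452  0.053 ]]
shift mm [-327.3 -202.9   69.4] turn [-9.000e-02  3.000e-02  5.469e+01] tcp [0.2236 0.5293 0.3031] t 0.1
```

Call:
arm_command(series=[[-0.035,-0.02,0,0,0,7,0.06],[-0.075,-0.045,0,0,0,15,0.06],[-0.115,-0.07,0.01,0,0,23,0.06],[-0.155,-0.095,0.02,0,0,31,0.06],[-0.19,-0.12,0.02,0,0,38,0.06]])

```text
time_s: 0.6
eef_pos: [0.3522, 0.343, 0.2822]
eef_rot: [-0.001, 0.509, 0.861, -0.001]
wrist_force: [0.6, -0.4, 0.3]
opening: 0.702
```

```bash
python3 -c "
from h import *
plan([.446,.215,.12],12.4)"
```

```text
shift mm [-157.3   20.9  108.3] turn [-0.16  0.04 16.37] tcp [0.3522 0.343  0.2822] t 0.6
```

Call:
arm_command(series=[[-0.04,0.005,0.025,0,0,5,0.06],[-0.08,0.01,0.055,0,0,10,0.06],[-0.12,0.015,0.08,0,0,14,0.06],[-0.157,0.021,0.108,-0.1,0,16.4,0.06],[-0.157,0.021,0.108,-0.1,0,16.4,0.06]])

```text
time_s: 1.1
eef_pos: [0.4468, 0.2144, 0.1721]
eef_rot: [-0.001, 0.627, 0.779, -0.002]
wrist_force: [-0.9, 1.2, 0.7]
opening: 0.705
```

```bash
python3 -c "
from h import *
plan([.446,.215,.034],12.4)
p,d=camera('side');cv2.imwrite('pics/s1.png',cv2.resize(p[200:340,230:400,::-1],(680,560)))"
```

```text
shift mm [ 0.8 -0.3 84.2] turn [-0.25  0.04 -0.04] tcp [0.4468 0.2144 0.1721] t 1.1
```

View pics/s1.png

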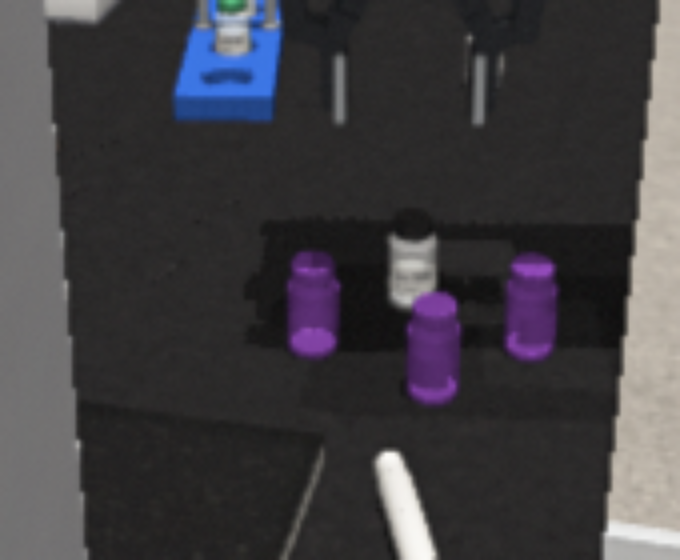

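The fingers (at crop columns 340 and 478) straddle the vial (413). Descending.

Call:
arm_command(series=[[0.001,0,0.025,-0.2,0,0,0.06],[0.001,0,0.05,-0.2,0,0,0.06],[0.001,0,0.072,-0.2,0,0,0.06],[0.001,0,0.084,-0.2,0,0,0.06],[0.001,0,0.084,-0.2,0,0,0.06]])

```text
time_s: 1.65
eef_pos: [0.4455, 0.2197, 0.0909]
eef_rot: [0.001, 0.624, 0.781, 0.001]
wrist_force: [-0.8, -0.3, 0.5]
opening: 0.704
```

Call:
arm_command(series=[[0,0,0,0,0,0,0.04],[0,0,0,0,0,0,0.028],[0,0,0,0,0,0,0.02],[0,0,0,0,0,0,0.015],[0,0,0,0,0,0,0.015]])

```text
time_s: 2.15
eef_pos: [0.4476, 0.2196, 0.0935]
eef_rot: [0.002, 0.625, 0.781, 0.003]
wrist_force: [-1.8, 0.3, 5.6]
opening: 0.26
```

```bash
python3 -c "
from h import *
plan([.446,.215,.13],12.4)"
```

```text
shift mm [ -4.1  -1.9 -90.5] turn [ 0.43 -0.03  0.3 ] tcp [0.4476 0.2196 0.0935] t 2.15
```

```bash
python3 -c "
from h import *
for i in range(4):
    p,d=camera('side'); o=ctrl.get_obs(); print(o['time_s'],o['eef_pos'].round(4),o['wrist_force'].round(1),o['opening'].round(3))
print(o['q'])
cv2.imwrite('pics/s2.png',cv2.resize(p[200:340,230:400,::-1],(680,560)))"
```

```text
Traceback (most recent call last):
AttributeError: 'float' object has no attribute 'round'
```

```bash
python3 -c "
from h import *
for i in range(4):
    p,d=camera('side'); o=ctrl.get_obs(); print(o['time_s'],o['eef_pos'].round(4),o['wrist_force'].round(1),o['opening'])
print(o['q'])
cv2.imwrite('pics/s2.png',cv2.resize(p[200:340,230:400,::-1],(680,560)))"
```

```text
2.25 [0.4476 0.2196 0.0934] [-2.6  0.3  6. ] 0.2569066099020647
2.3 [0.4476 0.2195 0.0934] [-2.   0.2  5.5] 0.26247530094996757
2.35 [0.4476 0.2196 0.0935] [-1.   0.8  6.2] 0.25910083864854455
2.4 [0.4476 0.2196 0.0935] [-1.5  0.1  6.2] 0.262452660843835
[ 2.17271692e-01  3.16428521e-01  1.93466371e+00  5.67717745e-04
  8.83024243e-01 -4.63496336e-03]
```

View pics/s2.png

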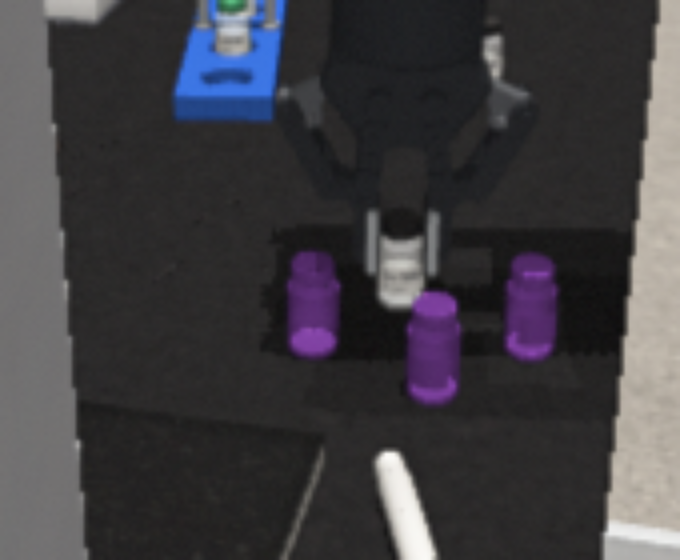

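The arm overshoots at the end of a move, so planning from unsettled readings left me 4.5 mm off along the pad width and 3 mm high. The vial still stands upright, so I'll regrip it centred.

Call:
arm_command(series=[[0,0,0,0,0,0,0.04],[0,0,0,0,0,0,0.04],[-0.004,0,0.003,0,0,0,0.04],[-0.004,0,0.003,0,0,0,0.04],[-0.004,0,0.003,0,0,0,0.04]])

```text
time_s: 2.9
eef_pos: [0.4475, 0.2151, 0.0887]
eef_rot: [0.001, 0.625, 0.781, 0.002]
wrist_force: [-0.3, 0.2, -0.0]
opening: 0.467
```

```bash
python3 -c "
from h import *
for i in range(2): p,d=camera('top')
P=cloud('top',d);plan([.446,.215,.034],12.4)
print(ctrl.get_obs()['opening'])
p,d=camera('side')
cv2.imwrite('pics/s3.png',cv2.resize(p[240:300,300:360,::-1],(480,480)))"
```

```text
shift mm [ 0.1 -1.6  0.9] turn [ 0.29 -0.02  0.28] tcp [0.4476 0.2153 0.0888] t 3.0
0.46924592386578934
```

View pics/s3.png

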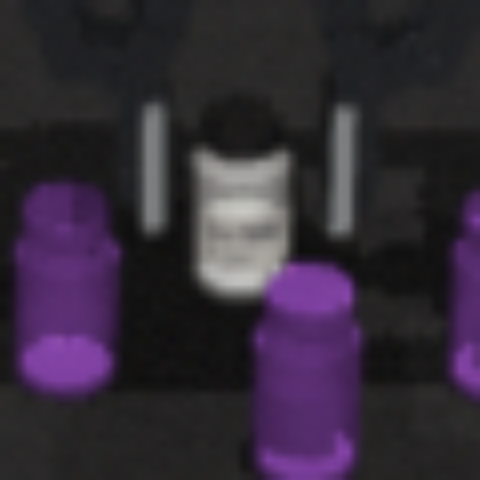

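The vial stands upright and centred between the fingers. Closing, then a small lift.

Call:
arm_command(series=[[0,0,0.001,0,0,0,0.03],[0,0,0.001,0,0,0,0.022],[0,0,0.001,0,0,0,0.018],[0,0,0.001,0,0,0,0.018],[0,0,0.001,0,0,0,0.018]])

```text
time_s: 3.55
eef_pos: [0.4476, 0.2154, 0.088]
eef_rot: [0.002, 0.625, 0.781, 0.002]
wrist_force: [-0.4, 0.4, 2.9]
opening: 0.267
```

Call:
arm_command(series=[[0,0,-0.01,0,0,0,0.018],[0,0,-0.03,0,0,0,0.018],[0,0,-0.05,0,0,0,0.018],[0,0,-0.06,0,0,0,0.018],[0,0,-0.06,0,0,0,0.018]])

```text
time_s: 4.05
eef_pos: [0.4484, 0.2155, 0.1497]
eef_rot: [0.003, 0.625, 0.781, 0.004]
wrist_force: [0.4, -0.1, -0.2]
opening: 0.266
```

```bash
python3 -c "
from h import *
for i in range(3): p,d=camera('side')
plan([.611,.006,.13],12.4)
print(ctrl.get_obs()['opening'])
cv2.imwrite('pics/s4.png',cv2.resize(p[180:300,280:400,::-1],(480,480)))"
```

```text
shift mm [-240.1  114.4  -36.3] turn [ 0.24 -0.02  0.29] tcp [0.4468 0.2151 0.1472] t 4.2
0.2668958157356626
```

View pics/s4.png

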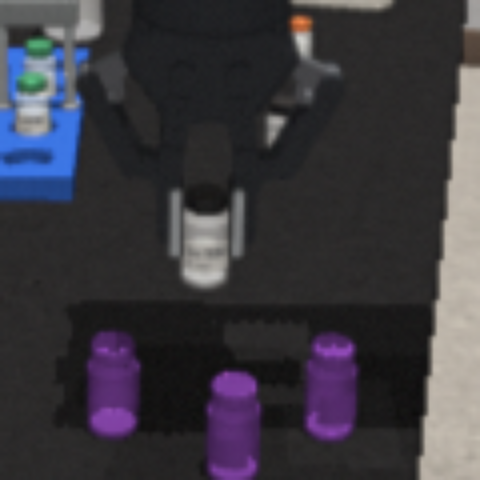

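Vial A is held upright, with its bottom at about z=0.059. Carrying it towards well_3.

Call:
arm_command(series=[[-0.035,0.016,-0.01,0,0,0,0.018],[-0.075,0.036,-0.01,0,0,0,0.018],[-0.115,0.055,-0.01,0,0,0,0.018],[-0.155,0.074,-0.01,0,0,0,0.018],[-0.195,0.093,-0.01,0.2,0,0.3,0.018]])

```text
time_s: 4.7
eef_pos: [0.581, 0.044, 0.1569]
eef_rot: [-0.001, 0.627, 0.779, 0.0]
wrist_force: [-0.3, 1.2, 1.1]
opening: 0.264
```

Call:
arm_command(series=[[-0.025,0.012,0,0,0,0,0.018],[-0.04,0.019,0,0,0,0,0.018],[-0.045,0.021,0,0,0,0,0.018],[-0.045,0.021,0,0,0,0,0.018],[-0.045,0.021,0,0,0,0,0.018]])

```text
time_s: 5.2
eef_pos: [0.61, 0.0073, 0.1578]
eef_rot: [-0.0, 0.626, 0.78, 0.0]
wrist_force: [-0.3, 0.4, -0.6]
opening: 0.263
```

```bash
cat >> h.py <<'E'
def held(save=None):
    "white-body pixels of the held vial in the side view, near the projected place; returns centre line estimate"
    for i in range(3): p,d=camera('side')
    o=ctrl.get_obs(); M=rot(o["eef_rot"]); pin=o["eef_pos"]+ctrl.pinch_z*M[:,2]
    P=cloud('side',d)-pin; hsv=cv2.cvtColor(p,cv2.COLOR_RGB2HSV)
    m=(np.hypot(P[...,0],P[...,1])<.03)&(P[...,2]>-.034)&(P[...,2]<-.019)&(d>0)
    q=P[m]; x,y=q[:,0],q[:,1]
    from scipy.optimize import least_squares
    s=least_squares(lambda c:np.hypot(x-c[0],y-c[1])-.0125,[0,0],loss='soft_l1',f_scale=.001).x if len(q)>8 else None
    u=proj('side',[pin])[0].round().astype(int)
    print("pinch",pin.round(4),"proj",u,"n",m.sum(),"vial axis minus pinch (mm)",None if s is None else (s*1e3).round(1),"open",o["opening"],"F",o["wrist_force"].round(1))
    if save:
        c=p[max(0,u[1]-50):u[1]+50,u[0]-60:u[0]+60,::-1]; cv2.imwrite(save,cv2.resize(c,None,fx=5,fy=5))
E
python3 -c "
from h import *
held('pics/s5.png')
plan([.6106,.006,.0392],12.35)"
```

```text
pinch [0.6104 0.0073 0.1044] proj [284 188] n 45 vial axis minus pinch (mm) [-0.7 -0.3] open 0.26398003029691064 F [-0.8 -0.7 -0.5]
shift mm [-1.3 -0.1 65.2] turn [ 0.08 -0.03  0.13] tcp [0.6104 0.0073 0.1583] t 5.35
```

View pics/s5.png

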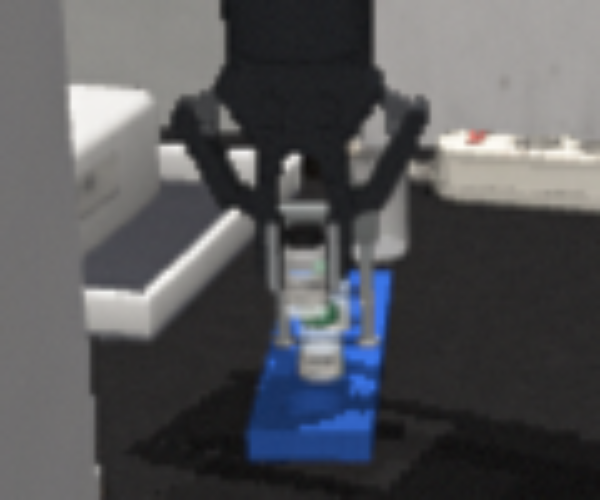

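The vial hangs over the end well. I check the carrier's front edge in the side view (top corners at about (274.4,224) and (299.6,224)) against the top-view estimate.

```bash
python3 -c "
from h import *
a=np.radians(12.35);C=np.array([[np.cos(a),-np.sin(a),0],[np.sin(a),np.cos(a),0],[0,0,1]]);c=np.array([.629,-.0783,0])
K=np.array([[.032,.118,.017],[-.032,.118,.017],[.032,.118,0],[-.032,.118,0]])
print(proj('side',c+K@C.T).round(1)); print('wells',(c+np.array([[0,-.086,.005],[0,.086,.005]])@C.T).round(4))
"
```

```text
[[272.  223.9]
 [296.5 224.1]
 [272.3 229.7]
 [296.6 229.9]]
wells [[ 0.6474 -0.1623  0.005 ]
 [ 0.6106  0.0057  0.005 ]]
```

The edge looks about 2 px to the right of the prediction, which is about 5 mm in -x. I'll compare the two cameras properly on several objects.

Run:
```python
from h import *
from scipy.optimize import least_squares
s=np.load("side0.npz");P0=cloud("side",s["d"])
for nm,xy,r in [("A",(.4462,.2148),.0125),("B",(.4471,-.0564),.0125),("pur1",(.4856,.268),.0125),("pur2",(.4215,.2903),.0125),("pur3",(.3812,.2454),.0125),("orange",(.4607,-.2419),.0095)]:
    q=P0-np.array([*xy,0]); m=(np.hypot(q[...,0],q[...,1])<.03)&(q[...,2]>.008)&(q[...,2]<.030)
    x,y=q[m][:,0],q[m][:,1]
    f=least_squares(lambda c:np.hypot(x-c[0],y-c[1])-r,[0,0],loss='soft_l1',f_scale=.001).x
    print(nm,m.sum(),(f*1e3).round(1))
hsv=cv2.cvtColor(s["p"],cv2.COLOR_RGB2HSV); b=cv2.inRange(hsv,(100,120,60),(125,255,255))
b[:, :240]=0;b[:,330:]=0
m=(b>0)&(abs(P0[...,2]-.017)<.004)
print("carrier side top",m.sum(),cv2.minAreaRect(P0[m][:,:2].astype(np.float32)))
m=(P0[...,2]>.08)&(P0[...,2]<.1)&(np.hypot(P0[...,0]-.629,P0[...,1]+.078)<.05)
print("bar",m.sum(),P0[m].mean(0).round(4),P0[m].min(0).round(3),P0[m].max(0).round(3))
for i in range(2):p,d=camera("top")
np.savez("top1.npz",p=p,d=d);P=cloud("top",d);o=ctrl.get_obs()["eef_pos"];Z=P[...,2]
m=(Z>.165)&(Z<.22)&(np.hypot(P[...,0]-o[0],P[...,1]-o[1])<.12);print("gripper",m.sum(),(P[m][:,:2].min(0)-o[:2]).round(3),(P[m][:,:2].max(0)-o[:2]).round(3))
```

```text
A 107 [-3.7 -0.5]
B 72 [-3.3 -1.3]
pur1 125 [-2.8 -0.5]
pur2 132 [-3.  -0.2]
pur3 128 [-3.6 -0.5]
orange 39 [-2.6 -1.6]
carrier side top 454 ((0.9593321084976196, -1.0317007303237915), (0.08709830790758133, 2.260756492614746), 19.261690139770508)
bar 144 [ 0.6242 -0.0741  0.0906] [ 0.595 -0.088  0.081] [ 0.653 -0.062  0.1  ]
gripper 115 [-0.063 -0.024] [-0.03   0.002]
```

The cameras differ by about 3.3 mm in x. The held vial shows that the side camera matches the arm within 0.7 mm, so I shift the top-camera positions by -2.6 mm in x (carrier centre (0.6264,-0.0787)). Inserting.

Call:
arm_command(series=[[-0.001,-0.0027,0,0,0,0,0.018],[-0.001,-0.0027,0.015,0,0,0,0.018],[-0.001,-0.0027,0.032,0,0,0,0.018],[-0.001,-0.0027,0.045,0,0,0,0.018],[-0.001,-0.0027,0.05,0,0,0,0.018]])

```text
time_s: 5.95
eef_pos: [0.6073, 0.0046, 0.1058]
eef_rot: [-0.001, 0.627, 0.779, -0.0]
wrist_force: [-0.3, 0.2, -1.5]
opening: 0.265
```

Call:
arm_command(series=[[0,0,0.003,0,0,0,0.018],[0,0,0.007,0,0,0,0.018],[0,0,0.011,0,0,0,0.018],[0,0,0.014,0,0,0,0.018],[0,0,0.014,0,0,0,0.018]])

```text
time_s: 6.45
eef_pos: [0.6086, 0.0045, 0.0941]
eef_rot: [0.0, 0.627, 0.779, 0.001]
wrist_force: [-0.5, 0.2, -0.2]
opening: 0.264
```

```bash
python3 -c "
from h import *
held('pics/s6.png')
plan([.608,.0055,.0392],12.35)"
```

```text
pinch [0.6089 0.0045 0.0407] proj [286 211] n 115 vial axis minus pinch (mm) [-1.3  8.6] open 0.2658734581553318 F [0.1 0.3 0.1]
shift mm [ 1.2 -0.6  1.5] turn [ 0.12 -0.01  0.05] tcp [0.6088 0.0045 0.0946] t 6.6
```

View pics/s6.png

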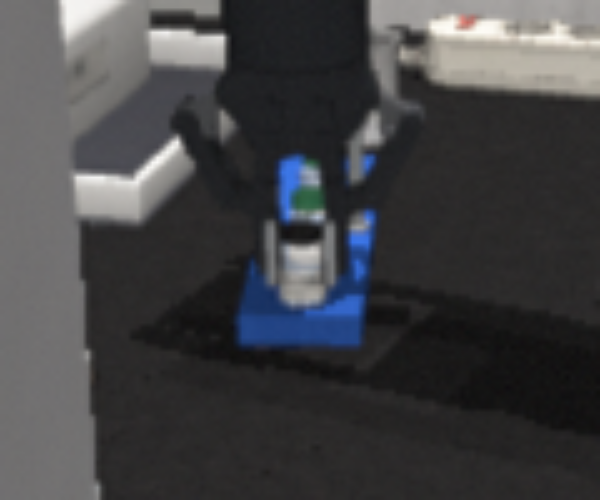

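The vial is inside the well with no contact force and about 1.5 mm above the floor. Releasing gently, then rising.

Call:
arm_command(series=[[0.001,0,0.001,0,0,0,0.018],[0.001,0,0.001,0,0,0,0.022],[0.001,0,0.001,0,0,0,0.026],[0.001,0,0.001,0,0,0,0.035],[0.001,0,0.001,0,0,0,0.05]])

```text
time_s: 7.1
eef_pos: [0.6085, 0.0055, 0.0934]
eef_rot: [0.001, 0.627, 0.779, 0.001]
wrist_force: [0.1, -0.2, 0.8]
opening: 0.563
```

Call:
arm_command(series=[[0,0,0,0,0,0,0.055],[0,0,-0.015,0,0,0,0.06],[0,0,-0.045,0,0,0,0.06],[0,0,-0.075,0,0,0,0.06],[0,0,-0.085,0,0,0,0.06]])

```text
time_s: 7.6
eef_pos: [0.6104, 0.0051, 0.1831]
eef_rot: [0.003, 0.627, 0.779, 0.002]
wrist_force: [0.5, 0.4, 0.9]
opening: 0.704
```

```bash
python3 -c "
from h import *
for i in range(3): p,d=camera('side')
P=cloud('side',d); m=(abs(P[...,0]-.609)<.03)&(abs(P[...,1]-.006)<.03)&(P[...,2]>.03)&(P[...,2]<.075); print(m.sum(),P[m].max(0).round(4),P[m].min(0).round(4),np.percentile(P[m][:,2],95).round(4))
plan([.4445,-.057,.10],12.35)"
```

```text
94 [0.6191 0.0196 0.0552] [ 0.5955 -0.0051  0.0301] 0.0546
shift mm [ -25.7 -173.8   24.8] turn [0.19 0.03 0.04] tcp [0.6087 0.0054 0.1792] t 7.75
```

Vial A stands in well_3 (top at 0.054). On to vial B.

Call:
arm_command(series=[[-0.005,-0.035,0,0.2,0,0,0.06],[-0.011,-0.075,0.01,0.2,0,0,0.06],[-0.017,-0.115,0.02,0.2,0,0,0.06],[-0.023,-0.155,0.025,0.2,0,0,0.06],[-0.0257,-0.174,0.025,0.2,0,0,0.06]])

```text
time_s: 8.25
eef_pos: [0.4392, -0.0565, 0.15]
eef_rot: [-0.004, 0.627, 0.779, -0.002]
wrist_force: [0.8, 0.1, -0.0]
opening: 0.7
```

Call:
arm_command(series=[[0,0,0,0,0,0,0.06],[0,0,0,0,0,0,0.06],[0,0,0,0,0,0,0.06],[0,0,0,0,0,0,0.06],[0,0,0,0,0,0,0.06]])

```text
time_s: 8.75
eef_pos: [0.4445, -0.0568, 0.153]
eef_rot: [-0.001, 0.626, 0.78, -0.001]
wrist_force: [0.2, -0.2, -1.1]
opening: 0.706
```

```bash
python3 -c "
from h import *
plan([.4445,-.0572,.034],12.35)"
```

```text
shift mm [-0.4 -0.  65.1] turn [-0.1  -0.02  0.09] tcp [ 0.4445 -0.0568  0.153 ] t 8.75
```

Call:
arm_command(series=[[0,0,0.02,0,0,0,0.06],[0,0,0.04,0,0,0,0.06],[0,0,0.057,0,0,0,0.055],[0,0,0.065,0,0,0,0.05],[0,0,0.065,0,0,0,0.045]])

```text
time_s: 9.25
eef_pos: [0.4433, -0.0566, 0.0871]
eef_rot: [-0.002, 0.627, 0.779, -0.001]
wrist_force: [-0.1, -0.4, 0.5]
opening: 0.53
```

Call:
arm_command(series=[[0,0,0,0,0,0,0.038],[0,0,0,0,0,0,0.03],[0,0,0,0,0,0,0.022],[0,0,0,0,0,0,0.018],[0,0,0,0,0,0,0.018]])

```text
time_s: 9.75
eef_pos: [0.4445, -0.0573, 0.0891]
eef_rot: [0.0, 0.627, 0.779, -0.0]
wrist_force: [-1.5, 0.6, 4.9]
opening: 0.267
```

```bash
python3 -c "
from h import *
held()
plan([.6448,-.1627,.04],12.35)"
```

```text
pinch [ 0.4445 -0.0573  0.0352] proj [350 209] n 67 vial axis minus pinch (mm) [-0.3 -0.5] open 0.26456482665706627 F [-1.1  0.   4.8]
shift mm [-146.   173.    -4.7] turn [-0.02  0.04  0.05] tcp [ 0.4445 -0.0573  0.0891] t 9.9
```

Call:
arm_command(series=[[0,0,-0.01,0,0,0,0.018],[0,0,-0.035,0,0,0,0.018],[0,0,-0.065,0,0,0,0.018],[0,0,-0.09,0,0,0,0.018],[0,0,-0.1,0,0,0,0.018]])

```text
time_s: 10.4
eef_pos: [0.4454, -0.0575, 0.1913]
eef_rot: [0.002, 0.627, 0.779, 0.0]
wrist_force: [1.1, 0.2, -0.0]
opening: 0.264
```

Call:
arm_command(series=[[-0.02,0.024,0,0,0,0,0.018],[-0.046,0.055,0,0,0,0,0.018],[-0.072,0.086,0,0,0,0,0.018],[-0.098,0.117,0,0,0,0,0.018],[-0.124,0.147,0,0,0,0,0.018]])

```text
time_s: 10.9
eef_pos: [0.6152, -0.1472, 0.1871]
eef_rot: [-0.001, 0.627, 0.779, -0.001]
wrist_force: [-0.0, -0.1, 0.4]
opening: 0.265
```

Call:
arm_command(series=[[-0.015,0.018,0,0,0,0,0.018],[-0.022,0.026,0,0,0,0,0.018],[-0.022,0.026,0,0,0,0,0.018],[-0.022,0.026,0,0,0,0,0.018],[-0.022,0.026,0,0,0,0,0.018]])

```text
time_s: 11.4
eef_pos: [0.6432, -0.1617, 0.1875]
eef_rot: [-0.001, 0.627, 0.779, -0.001]
wrist_force: [0.4, -0.4, -1.1]
opening: 0.264
```

```bash
python3 -c "
from h import *
held('pics/s7.png')
plan([.6448,-.1627,.0402],12.35)"
```

```text
pinch [ 0.6437 -0.162   0.1341] proj [290 159] n 43 vial axis minus pinch (mm) [-1.  -0.5] open 0.2664130477995409 F [ 0.6  0.1 -0.1]
shift mm [-0.9  1.  93.9] turn [-0.1  -0.02  0.06] tcp [ 0.6438 -0.162   0.188 ] t 11.55
```

Call:
arm_command(series=[[-0.001,0.001,0.015,0,0,0,0.018],[-0.001,0.001,0.035,0,0,0,0.018],[-0.001,0.001,0.055,0,0,0,0.018],[-0.001,0.001,0.07,0,0,0,0.018],[-0.001,0.001,0.075,0,0,0,0.018]])

```text
time_s: 12.05
eef_pos: [0.644, -0.1627, 0.1097]
eef_rot: [-0.003, 0.627, 0.779, -0.001]
wrist_force: [-0.6, 0.5, -0.3]
opening: 0.26
```

Call:
arm_command(series=[[0,0,0.003,0,0,0,0.018],[0,0,0.008,0,0,0,0.018],[0,0,0.013,0,0,0,0.018],[0,0,0.017,0,0,0,0.018],[0,0,0.017,0,0,0,0.018]])

```text
time_s: 12.55
eef_pos: [0.6451, -0.1631, 0.0952]
eef_rot: [-0.001, 0.627, 0.779, -0.001]
wrist_force: [-1.6, 1.2, -1.3]
opening: 0.264
```

```bash
python3 -c "
from h import *
held()
plan([.6448,-.1627,.0402],12.35)"
```

```text
pinch [ 0.6454 -0.1633  0.0421] proj [291 188] n 28 vial axis minus pinch (mm) [4.9 5.8] open 0.26284644466633666 F [ 0.1 -0.8 -0.1]
shift mm [ 0.7 -0.6  1.9] turn [-0.08 -0.    0.04] tcp [ 0.6455 -0.1633  0.096 ] t 12.7
```

No contact, about 1.9 mm above the floor. Lowering 1.5 mm and releasing.

Call:
arm_command(series=[[0.0005,-0.0005,0.0015,0,0,0,0.018],[0.0005,-0.0005,0.0015,0,0,0,0.022],[0.0005,-0.0005,0.0015,0,0,0,0.026],[0.0005,-0.0005,0.0015,0,0,0,0.035],[0.0005,-0.0005,0.0015,0,0,0,0.05]])

```text
time_s: 13.2
eef_pos: [0.6448, -0.1629, 0.0943]
eef_rot: [-0.001, 0.627, 0.779, -0.001]
wrist_force: [-0.3, -0.0, 0.5]
opening: 0.563
```

Call:
arm_command(series=[[0,0,0,0,0,0,0.055],[0,0,-0.015,0,0,0,0.06],[0,0,-0.045,0,0,0,0.06],[0,0,-0.085,0,0,0,0.06],[0,0,-0.115,0,0,0,0.06]])

```text
time_s: 13.7
eef_pos: [0.6456, -0.1631, 0.2129]
eef_rot: [0.001, 0.627, 0.779, -0.0]
wrist_force: [0.8, 0.7, -0.2]
opening: 0.703
```

Call:
arm_command(series=[[-0.02,-0.03,-0.02,0,0,8,0.06],[-0.02,-0.06,-0.02,0,0,16,0.06],[-0.02,-0.1,-0.02,0,0,24,0.06],[-0.02,-0.15,-0.02,0,0,32,0.06],[-0.02,-0.19,-0.02,0,0,40,0.06]])

```text
time_s: 14.2
eef_pos: [0.4617, -0.2233, 0.2305]
eef_rot: [0.0, 0.857, 0.516, -0.001]
wrist_force: [0.5, 0.1, 0.7]
opening: 0.7
```

Run:
```python
from h import *
for i in range(4): p,d=camera('top')
cv2.imwrite('pics/t2.png',cv2.resize(p[140:260,290:450,::-1],(800,600)))
P=cloud('top',d);Z=P[...,2]
m=(Z>.09)&(Z<.112)&(np.hypot(P[...,0]-.627,P[...,1]+.078)<.045)
print("bar",m.sum(),cv2.minAreaRect(P[m][:,:2].astype(np.float32)))
a=np.radians(12.35)
hsv=cv2.cvtColor(p,cv2.COLOR_RGB2HSV);b=cv2.inRange(hsv,(100,120,80),(125,255,255)); b[:,:300]=0;b[:150]=0;b[200:]=0;b[:,395:]=0
v,u=np.nonzero(b);q=ray("top",np.c_[u,v],.017)[:,:2].astype(np.float32);print(cv2.minAreaRect(q))
plan([.6264,-.0787,.17],-77.65)
```

```text
bar 108 ((0.6288707256317139, -0.07792899757623672), (0.06117528676986694, 0.012025644071400166), 12.775264739990234)
((0.6285509467124939, -0.07835038751363754), (0.06921185553073883, 0.23981012403964996), 12.347496032714844)
shift mm [204.   76.9   6.9] turn [8.000e-02 4.000e-02 5.001e+01] tcp [ 0.4636 -0.2237  0.231 ] t 14.4
```

View pics/t2.png

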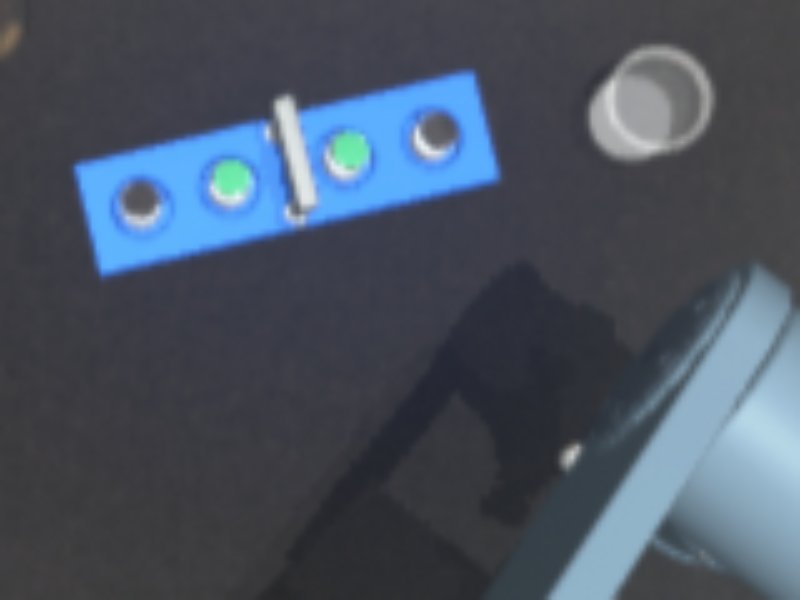

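Top view: all four vials stand in their wells, black caps at crop (140,200) and (437,133), green at (232,180) and (348,152). The carrier hasn't moved. Going above the handle.

Call:
arm_command(series=[[0.03,0.011,0,0,0,8,0.06],[0.07,0.026,0,0,0,16,0.06],[0.11,0.041,0,0,0,24,0.06],[0.15,0.056,0.003,0,0,32,0.06],[0.18,0.067,0.007,0,0,40,0.06]])

```text
time_s: 14.9
eef_pos: [0.6097, -0.0922, 0.2232]
eef_rot: [0.0, 0.981, 0.193, 0.0]
wrist_force: [0.8, 0.1, 1.1]
opening: 0.703
```

```bash
python3 -c "
from h import *
for i in range(3): camera('side')
plan([.6262,-.0787,.15],-77.65)"
```

```text
shift mm [21.7 -5.8 18.3] turn [-1.000e-02  6.000e-02  1.037e+01] tcp [ 0.6085 -0.0924  0.2222] t 15.05
```

Call:
arm_command(series=[[0.01,-0.003,0.01,0,0,5,0.05],[0.0217,-0.0058,0.018,0,0,10.4,0.05],[0.0217,-0.0058,0.018,0,0,10.4,0.05],[0.0217,-0.0058,0.018,0,0,10.4,0.05],[0.0217,-0.0058,0.018,0,0,10.4,0.05]])

```text
time_s: 15.55
eef_pos: [0.6242, -0.0818, 0.2049]
eef_rot: [0.0, 0.994, 0.106, -0.001]
wrist_force: [0.5, 0.1, 0.7]
opening: 0.583
```

```bash
python3 -c "
from h import *
for i in range(2): camera('side')
plan([.6262,-.0787,.089],-77.65); print(ctrl.get_obs()['q'])"
```

```text
shift mm [ 2.6 -2.5 62.1] turn [ 0.02  0.06 -0.3 ] tcp [ 0.6243 -0.0817  0.205 ] t 15.65
[-3.18014819e-01  3.98520610e-01  1.54279781e+00 -8.68461178e-04
  1.20096804e+00  1.04280128e+00]
```

Call:
arm_command(series=[[0.0026,-0.0025,0,0,0,-0.3,0.05],[0.0026,-0.0025,0.018,0,0,-0.3,0.05],[0.0026,-0.0025,0.04,0,0,-0.3,0.05],[0.0026,-0.0025,0.057,0,0,-0.3,0.045],[0.0026,-0.0025,0.062,0,0,-0.3,0.04]])

```text
time_s: 16.15
eef_pos: [0.6249, -0.0777, 0.1399]
eef_rot: [-0.001, 0.994, 0.107, -0.003]
wrist_force: [0.4, 0.3, 0.2]
opening: 0.469
```

```bash
python3 -c "
from h import *
for i in range(3): p,d=camera('side')
plan([.6262,-.0787,.089],-77.65); print(ctrl.get_obs()['wrist_force'].round(1))
for i in range(1): p,d=camera('top')
P=cloud('top',d);Z=P[...,2]
hsv=cv2.cvtColor(p,cv2.COLOR_RGB2HSV)
"
```

```text
shift mm [-0.3  0.5 -0.6] turn [-0.02  0.11 -0.05] tcp [ 0.6264 -0.0782  0.1423] t 16.3
[ 0.3 -0.7  0.7]
```

Call:
arm_command(series=[[0,0,0,0,0,0,0.03],[0,0,0,0,0,0,0.022],[0,0,0,0,0,0,0.017],[0,0,0,0,0,0,0.013],[0,0,0,0,0,0,0.01]])

```text
time_s: 16.85
eef_pos: [0.6265, -0.0784, 0.1429]
eef_rot: [0.0, 0.994, 0.107, -0.0]
wrist_force: [-1.2, -1.3, 2.6]
opening: 0.128
```

Call:
arm_command(series=[[0,0,0,0,0,0,0.006],[0,0,0,0,0,0,0.004],[0,0,0,0,0,0,0.004],[0,0,-0.001,0,0,0,0.004],[0,0,-0.003,0,0,0,0.004]])

```text
time_s: 17.35
eef_pos: [0.6251, -0.0776, 0.1437]
eef_rot: [-0.001, 0.994, 0.107, -0.002]
wrist_force: [-0.6, 0.2, -6.5]
opening: 0.132
```

```bash
python3 -c "
from h import *
for i in range(2): p,d=camera('side')
plan([.6262,-.0787,.089],-77.65); o=ctrl.get_obs();print(o['wrist_force'].round(1),o['torque'].round(2),o['opening'])
"
```

```text
shift mm [0.7 1.3 1.1] turn [-0.11  0.23 -0.05] tcp [ 0.6253 -0.0776  0.144 ] t 17.45
[-0.4 -0.1 -5.9] [-0.02  0.    0.02] 0.13093297377829805
```

The bar is gripped (opening about 11 mm) and carrying load. Lifting gently.

Call:
arm_command(series=[[0,0,-0.003,0,0,0,0.004],[0,0,-0.008,0,0,0,0.004],[0,0,-0.015,0,0,0,0.004],[0,0,-0.022,0,0,0,0.004],[0,0,-0.03,0,0,0,0.004]])

```text
time_s: 17.95
eef_pos: [0.6264, -0.0781, 0.1761]
eef_rot: [0.0, 0.994, 0.107, -0.001]
wrist_force: [0.1, -0.8, -5.0]
opening: 0.128
```

Call:
arm_command(series=[[0,0,-0.009,0,0,0,0.004],[0,0,-0.018,0,0,0,0.004],[0,0,-0.027,0,0,0,0.004],[0,0,-0.036,0,0,0,0.004],[0,0,-0.045,0,0,0,0.004]])

```text
time_s: 18.45
eef_pos: [0.6264, -0.0781, 0.2211]
eef_rot: [0.0, 0.994, 0.107, -0.001]
wrist_force: [0.4, 0.6, -5.0]
opening: 0.129
```

Call:
arm_command(series=[[0,0,-0.008,0,0,0,0.004],[0,0,-0.015,0,0,0,0.004],[0,0,-0.021,0,0,0,0.004],[0,0,-0.025,0,0,0,0.004],[0,0,-0.027,0,0,0,0.004]])

```text
time_s: 18.95
eef_pos: [0.6265, -0.0782, 0.2476]
eef_rot: [0.0, 0.994, 0.107, -0.001]
wrist_force: [-0.4, 0.3, -4.9]
opening: 0.129
```

Call:
arm_command(series=[[0,0,0,0,0,0,0.004],[0,0,0,0,0,0,0.004],[0,0,0,0,0,0,0.004],[0,0,0,0,0,0,0.004],[0,0,0,0,0,0,0.004]])

```text
time_s: 19.45
eef_pos: [0.6263, -0.0781, 0.247]
eef_rot: [-0.0, 0.994, 0.107, -0.001]
wrist_force: [0.6, 1.2, -5.6]
opening: 0.132
```

Run:
```python
from h import *
for i in range(2): p,d=camera('side')
o=ctrl.get_obs();print(o['time_s'],o['eef_pos'].round(4),o['eef_rot'].round(4),o['wrist_force'].round(1),o['torque'].round(2),o['opening'])
u=proj('side',[o['eef_pos']-[0,0,.09]])[0].astype(int)
cv2.imwrite('pics/s8.png',cv2.resize(p[u[1]-60:u[1]+60,u[0]-70:u[0]+70,::-1],(700,600)))
for n in('side','top'):
    p,d=camera(n);P=cloud(n,d);hsv=cv2.cvtColor(p,cv2.COLOR_RGB2HSV)
    b=cv2.inRange(hsv,(100,120,60),(125,255,255))>0
    m=b&(np.hypot(P[...,0]-.626,P[...,1]+.078)<.13)&(P[...,2]>.1)&(P[...,2]<.13)
    q=P[m]; A=np.c_[q[:,:2]-[.626,-.078],np.ones(len(q))]
    for k in range(3):
        c=np.linalg.lstsq(A,q[:,2],rcond=None)[0]; r=abs(A@c-q[:,2]); g=r<.003; A,q=A[g],q[g]
    print(n,m.sum(),g.sum(),"slope deg",np.degrees(c[:2]).round(2),"top z",c[2].round(4),q.min(0).round(3),q.max(0).round(3))
```

```text
19.55 [ 0.6264 -0.0781  0.2471] [-1.000e-04  9.942e-01  1.071e-01 -1.000e-03] [-0.   0.2 -5.7] [0.05 0.   0.05] 0.13313117571062708
side 441 170 slope deg [-0.25 -1.63] top z 0.1217 [ 0.572 -0.188  0.116] [0.675 0.043 0.124]
top 629 452 slope deg [1.   0.21] top z 0.1211 [ 0.576 -0.153  0.118] [0.641 0.043 0.124]
```

View pics/s8.png

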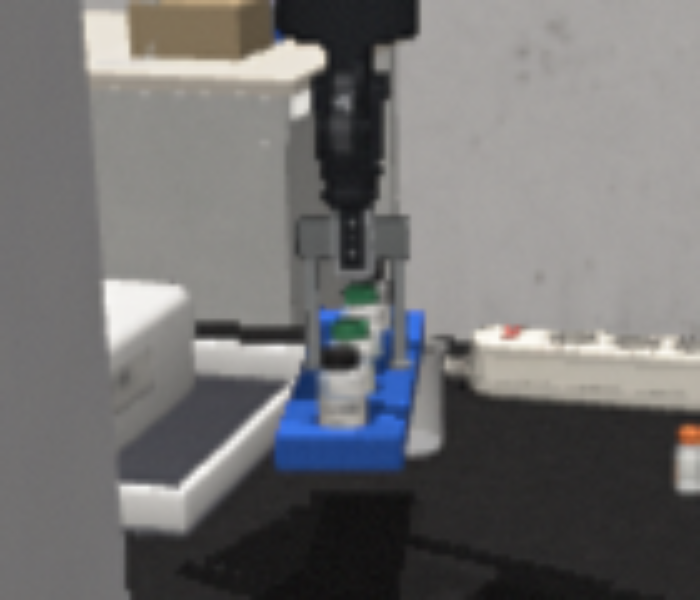

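Lifted and level; three vials are clearly visible. A numeric check of the far well_0 vial and the bystanders follows before I hand in.

Run:
```python
from h import *
w={'w0':(.6448,-.1627),'w1':(.6337,-.112),'w2':(.619,-.0455),'w3':(.608,.0055)}
for n in('top','side'):
    p,d=camera(n);P=cloud(n,d)
    for k,c in w.items():
        m=(np.hypot(P[...,0]-c[0],P[...,1]-c[1])<.015)&(P[...,2]>.145)&(P[...,2]<.165)
        print(n,k,m.sum(),P[m].mean(0).round(3) if m.any() else '',np.median(p[m],0) if m.any() else '')
    for k,c in {'orange':(.459,-.242),'dish':(.7214-.0026,.278)}.items():
        m=(np.hypot(P[...,0]-c[0],P[...,1]-c[1])<.04)&(P[...,2]>.01)&(P[...,2]<.05)
        print(n,k,m.sum(),P[m].mean(0).round(3) if m.any() else '')
```

```text
top w0 0  
top w1 0  
top w2 22 [ 0.615 -0.043  0.153] [107.5 182.5 144. ]
top w3 6 [0.613 0.016 0.157] [ 84.5 104.5 137.5]
top orange 43 [ 0.461 -0.239  0.034]
top dish 311 [0.722 0.278 0.016]
side w0 15 [ 0.637 -0.159  0.153] [61. 60. 58.]
side w1 47 [ 0.632 -0.106  0.153] [63. 99. 75.]
side w2 48 [ 0.617 -0.04   0.154] [ 59.  102.5  81. ]
side w3 58 [0.606 0.012 0.153] [59.5 59.5 66.5]
side orange 59 [ 0.457 -0.237  0.027]
side dish 0
```

```bash
python3 -c "
from bench import ctrl
print(ctrl.hand_in())"
```

```text
the job is handed in; nothing more can be done
None
```

Both black-capped vials are standing in the two end wells, one in well_3 and one in well_0. The arm lifted the carrier by its handle and still held it when I handed in, at about 20 s.

- **Height and level:** the carrier's underside is about 10.4 cm above the worktop. The arm reads level. Plane fits to the carrier's top gave slopes of up to 1.0° (top camera) and 1.6° (side camera), which is about what depth noise gives.
- **Grip:** the opening was steady at about 11 mm, with a vertical load of about 5.5 N.
- **Vials:** the side camera found all four caps at the expected height over their wells. At the end the arm hid wells 0 and 1 from the top camera, so those two rest on the side view. All four were seen standing from above just before the lift.
- **Other objects:** the orange vial and the dish measured as not moved. The beaker was only checked by eye in the pictures, where it looked undisturbed.

**What went wrong along the way:**
- **First grasp:** my first grip on vial A was about 4.5 mm off centre because I planned from a reading taken before the arm had settled. The vial stayed upright and I regripped it.
- **Camera disagreement:** the two cameras differed by about 3.3 mm in x. I corrected for this using the held vial and the arm's own position.

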